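# Fit the lapping plate on the sharpener's two-flat spindle

## Task

Fit the metal lapping plate (the larger of the two discs on the bench) to the flat sharpener: set it hub up over the threaded end of the upright spindle, turn it until its bore finds the two flats of the spindle, and lower it fully home so that it sits flat on the flange, then let go; I will put the nut on myself. Leave the leather strop disc and everything else on the bench where it is.

Things in the scene. Friction and masses are not known exactly. Their poses are not given: they have to be found in the camera images.
- plate: Lapping plate: bare aluminium disc, 150 mm diameter, 10 mm thick, grey abrasive face on top and a round hub in the middle; about 0.6 kg, lying hub up. Origin: centre of the underside, z up the hub. A bore runs right through the hub: round, 24 mm diameter, but with two opposite flats 16 mm apart, which face along the plate's x and -x.
- hub (a point): Point on the axis of the plate's hub to grip it at, 30 mm above the plate's underside. The hub is a plain round boss, 48 mm diameter, from the disc's face up to 46 mm above the underside; it can be gripped from above in any direction. Axes as the plate's.
- seat (a point): Centre of the top face of the spindle's flange (60 mm diameter, 120 mm above the bench), where the plate's underside must come to rest, centred. Belongs to the sharpener's casing, not the turning spindle: z up the spindle axis, x from front to back.
- shoulder (a point): On the spindle axis, 20 mm above the flange. From flange to here the spindle is 22 mm diameter with two opposite flats, 14.4 mm across, top edge chamfered. The plate rests here until its bore's flats are within 0.1 rad of the spindle's. Which way they face changes each time and is NOT measured: look or feel for it; half a turn covers all. Turning the geared spindle takes 0.35 N m.
- tip (a point): Top of the spindle, on its axis, 51 mm above the flange. From the shoulder to here it is a threaded end, 13.6 mm diameter with a coned tip, over which the plate's bore passes freely whichever way it is turned.
- sharpener: Flat sharpener fixed to the bench: green casing 280 mm (x) by 270 mm (y), 85 mm high, with a round black splash pan round the spindle (224 mm diameter, rim 122 mm above the bench). Origin: on the bench under the spindle axis; front panel at -x. Behind the pan a tool rest: two posts at x = 122, y = +-105 mm joined by a bar, top 174 mm above the bench.
- strop: Bystander: strop disc, plywood faced with brown leather, 120 mm diameter, with a small black hub of 32 mm diameter, 30 mm high. It and the lapping plate may lie in each other's places. Origin: centre of the underside.
- nut: Bystander: steel hexagon nut, 24 mm across flats, 12 mm high. Origin: centre of the underside.
- chisel: Bystander: chisel with wooden handle, 260 mm long, lying, 24 mm high. Origin: underside, where handle and blade meet; x towards the cutting edge.
- knife: Bystander: knife with black handle, 255 mm long, lying, 18 mm high. Origin: underside, where handle and blade meet; x towards the point.
- oil_can: Bystander: can of honing oil, 56 mm diameter, 115 mm high. Origin: centre of the underside.
- jug: Bystander: translucent jug with a handle, 100 mm diameter, 130 mm high. Origin: centre of the underside.
- stone: Bystander: dressing stone block, 75 x 48 x 30 mm. Origin: centre of the underside.
- spanner: Bystander: open-ended spanner, 180 mm long, lying. Origin: underside.
Mind the look-alikes: they are no part of the job. Of the things shaped like the plate, the aluminium one is meant.

How it is judged:
By the outcome, as a careful person would: the job done as asked, in the order asked, and still so for the second after the job is handed in, with the robot touching nothing.
It also fails if it takes over 54 s, if anything falls off the work surface, if the arm or the gripper's body presses on something with over 40 N, if the wrist force passes 120 N, or if a joint passes its speed limit or range.

## Robot

A 6-joint arm with a two-finger parallel gripper is mounted at the origin on the work surface. World frame = base frame: x ahead of the robot, y to its left, z up, the work surface at z = 0. Lengths are in m, angles in rad, forces in N, time in s.
With the tool pointing down it reaches from about 0.3 to 0.875 m from the base axis. Payload 4.2 kg.
Tool frame: the origin (TCP) lies midway between the tips of the shut fingers; the grasp point (between the pads) lies 19 mm behind it (tcp_to_grasp is the distance from the TCP to the grasp point, in m); z points along the fingers, y is the line along which they close (so a half turn about z gives the same grasp; the last joint's range is limited). The gripper opens to 85 mm and grips with 20 to 120 N. Pads are 22 mm wide; open, the fingers measure 114 mm over their backs; the gripper's body (76 mm by 85 mm) begins 54 mm behind the grasp point. The pads swing forward as they close: fully open they stand 13 mm farther back than shut.
Start: joints at [-1.191, 0.32, 1.565, -0, 1.257, -0.02], TCP at [0.224, -0.53, 0.231] pointing down, gripper open.
Joint ranges: [-3.11, 3.11], [-0.84, 2.01], [0.21, 2.61], [-1.34, 4.49], [0.05, 2.63], [-2.56, 2.56]. Speed limits (rad/s): [2.57, 2.57, 3.14, 3.14, 3.14, 3.14].

## Interface

Orientations are given as a unit quaternion [x, y, z, w].
In Python, from station import read_state, read_camera, camera_model, close_job, tcp_to_grasp gives the robot as it stands.
- The arm moves only by the tool move_arm, never from a script. Its argument "steps" is a list of rows, each an object of numbers: "tx", "ty", "tz": the shift along the tool's x, y, z as a fraction of full scale; "ax", "ay", "az": the turn, a rotation vector about the tool's x, y, z as a fraction of full scale. In form: [{"tx": .., "ty": .., "tz": .., "ax": .., "ay": .., "az": ..}, ...]. A call has exactly 8 rows; each row is the pose to reach, as a shift and turn from the pose commanded when the call began, along the tool's axes at that moment, turning the shorter way round; what a row does not reach only later rows make up. Full scale, the value 1, is 0.25 m for a shift and pi rad for a turn. A row lasts 1/12 s, in which the tool goes at most 41.7 mm and 7.16 degrees, less where a joint would pass 70% of its speed; a pose out of reach is approached as far as the arm can. A call with a number of a shift or a turn outside -1 to 1 is refused whole. A call with a gripper value outside its range is refused whole. "hand" is the gripper command: -1 is fully open, 1 is shut, values between are in proportion, set as the call begins (left out, the last holds). The fingers move at their own pace and stop on an object; the grip force is fixed at half the most. Time passes only in rows, so rows that repeat a pose let the fingers close, or fill a call up. It gives the time, the measured TCP pose, the force, the opening and the grip force at its end, in the units of the state.
- read_state(): the state, without advancing time (a new reading comes with each control period).
- read_camera(name): name is "scene" or "top" or "wrist"; returns the picture (480x640x3 uint8, blue, green, red); there is no depth.
- camera_model(name): a dict with "fx", "fy", "cx", "cy" (pixels), "xyz" and "orientation" of the camera in the world; the wrist camera has in their place "hand_eye" (4x4, takes a point from camera to tool coordinates, whose origin is the TCP and whose axes are the flange's). Camera axes: x right, y down, z forward; pixel columns grow to the right and rows downward; lengths in m; the calibration is good to about 2 mm. A picture is of the moment at which its call begins: read the wrist's pose just before it. camera_model takes no time and is no camera call.
- close_job(): hands the job in; it is judged then, once.
The state is a dict: "time_s": time; "joint_pos": joint angles; "dq": joint speeds; "effort": joint torques, N m; "position": TCP position; "eef_rot": TCP orientation; "wrist_force": force on the tool from outside, world axes, zero at the start; "ft_torque": the same for the moment, N m; "finger_gap": opening from 0.0 (shut) to 1.0 (fully open); "finger_force": force on a finger pad.
Only numpy, scipy, OpenCV 4.12 (cv2) and the standard library are available. Lean on these libraries where they do the work, as an engineer would, in place of code of your own. Each camera call takes 0.05 s, during which the arm holds its last target. There are 200 camera calls.

## Working session

There is one attempt and no reset: what is moved stays moved. The work goes in short steps, Python scripts to look and compute and a tool call to move; the robot and the scene stay as the last step left them, time stands still between calls to the robot, and variables do not carry over. Pictures are saved under pics/ and viewed, at most 10 in all, crops included, and the job is handed in when it is done.

Besides the shell and the picture viewer there is one more tool, called after "Request:" as name([rows], argument=value, ...), one row to a line, values as JSON. move_arm: Moves the arm, as the interface text tells. Shift numbers are shares of 0.25 m and turn numbers shares of pi rad, none past 1 either way. Its arguments: {"type":"object","properties":{"steps":{"type":"array","items":{"type":"object","properties":{"tx":{"type":"number","minimum":-1,"maximum":1},"ty":{"type":"number","minimum":-1,"maximum":1},"tz":{"type":"number","minimum":-1,"maximum":1},"ax":{"type":"number","minimum":-1,"maximum":1},"ay":{"type":"number","minimum":-1,"maximum":1},"az":{"type":"number","minimum":-1,"maximum":1}}}},"hand":{"type":"number"}},"required":["steps"]}

```bash
mkdir -p pics; ls
python3 - <<'E'
from station import *
import cv2
s=read_state(); print(s, tcp_to_grasp)
for n in("scene","top","wrist"):
    print(n,camera_model(n))
for n in("scene","top"):
    cv2.imwrite(f"pics/{n}0.png",read_camera(n))
E
```

```text
pics
{'time_s': 0.0, 'joint_pos': array([-1.19100178e+00,  3.20327180e-01,  1.56570306e+00,  1.30014701e-05,
        1.25737413e+00, -2.00030497e-02]), 'dq': array([ 0.00055046,  0.00215692, -0.00120272,  0.0012642 ,  0.0004602 ,
       -0.00023556]), 'effort': array([-1.86117519e-03, -4.15528142e+01, -2.34164858e+01, -6.38722440e-05,
        8.09723890e-03, -1.11303189e-05]), 'position': array([ 0.2236337 , -0.5292099 ,  0.23045266]), 'eef_rot': array([ 9.80086675e-01,  1.98568094e-01, -1.56000238e-04, -8.92347066e-04]), 'wrist_force': array([ 0.40315865, -1.07502646,  0.66680102]), 'ft_torque': array([-0.02769925,  0.01077375, -0.05835829]), 'finger_force': 0.0, 'finger_gap': 1.001966347813754} 0.0187
scene {'fx': 577.9084015304923, 'fy': 577.9084015304923, 'cx': 314.08146320637945, 'cy': 243.3810708439526, 'xyz': array([ 1.54351261, -0.35498721,  1.10342896]), 'orientation': array([ 0.75973123,  0.50117251, -0.23331464, -0.34234319])}
top {'fx': 460.7457594564091, 'fy': 460.7457594564091, 'cx': 320.7017716424817, 'cy': 240.65240770933346, 'xyz': array([0.35622258, 0.03668412, 1.56975046]), 'orientation': array([ 0.71279789, -0.6986545 ,  0.03951502, -0.04732457])}
wrist {'fx': 361.78681372387393, 'fy': 361.78681372387393, 'cx': 323.5812231291233, 'cy': 243.41174230465504, 'hand_eye': array([[ 5.44690155e-04, -9.54316312e-01, -2.98797726e-01,
         7.68984457e-02],
       [ 9.99999849e-01,  4.99322065e-04,  2.28177379e-04,
         4.97063021e-04],
       [-6.85570977e-05, -2.98797805e-01,  9.54316440e-01,
        -1.41464410e-01],
       [ 0.00000000e+00,  0.00000000e+00,  0.00000000e+00,
         1.00000000e+00]])}
```

View pics/scene0.png

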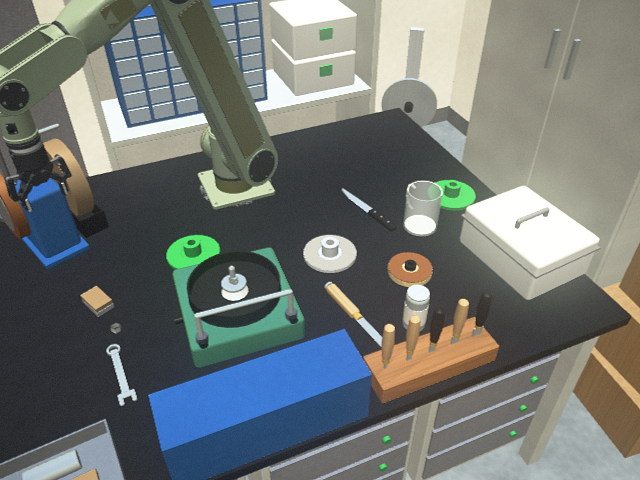

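View pics/top0.png

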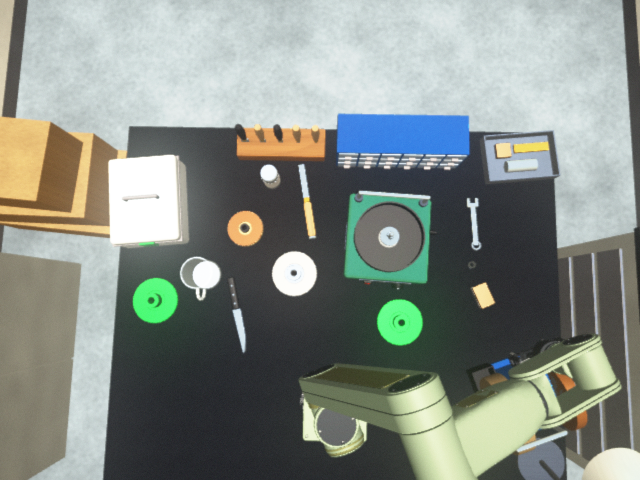

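The top view shows the aluminium plate at about (294,273), the strop at (245,229) and the sharpener spindle at (389,237). The green discs are look-alikes. The scene view agrees, with the plate at (330,253) and the spindle at (234,285). Next I'll measure these.

```bash
cat > h.py <<'E'
import numpy as np, cv2
from scipy.spatial.transform import Rotation as R
from station import *
def pose(n,s=None):
    m=camera_model(n)
    if n=="wrist":
        T=np.eye(4);T[:3,:3]=R.from_quat(s["eef_rot"]).as_matrix();T[:3,3]=s["position"]
        T=T@m["hand_eye"]; return m,T[:3,3],T[:3,:3]
    return m,np.array(m["xyz"]),R.from_quat(m["orientation"]).as_matrix()
def cast(n,uv,z,s=None):
    m,p,M=pose(n,s); uv=np.atleast_2d(uv)
    d=np.c_[(uv[:,0]-m["cx"])/m["fx"],(uv[:,1]-m["cy"])/m["fy"],np.ones(len(uv))]@M.T
    return p+d*((z-p[2])/d[:,2])[:,None]
def proj(n,P,s=None):
    m,p,M=pose(n,s); c=(np.atleast_2d(P)-p)@M
    return c[:,:2]/c[:,2:]*m["fx"]+[m["cx"],m["cy"]]
def blob(img,seed,r,lo,smax=60):
    """contours (hull) of bright, unsaturated pixels near seed"""
    h=cv2.cvtColor(img,cv2.COLOR_BGR2HSV); m=((h[...,2]>lo)&(h[...,1]<smax)).astype(np.uint8)
    w=np.zeros_like(m);cv2.circle(w,seed,r,1,-1);m&=w
    cs,_=cv2.findContours(m,cv2.RETR_EXTERNAL,cv2.CHAIN_APPROX_NONE)
    return max(cs,key=cv2.contourArea)[:,0]
def circ(P):
    x=np.linalg.lstsq(np.c_[2*P[:,:2],np.ones(len(P))],(P[:,:2]**2).sum(1),rcond=None)[0]
    return x[:2],np.sqrt(x[2]+x[:2]@x[:2])
E
python3 - <<'E'
from h import *
for n,seeds in(("top",((294,273,32),(389,237,18))),("scene",((330,253,40),(234,288,22)))):
    img=cv2.imread(f"pics/{n}0.png")
    for (u,v,r),z,lo in zip(seeds,(.010,.12),(110,125)):
        c=blob(img,(u,v),r,lo); 
        h=cv2.convexHull(c)[:,0] if n=="top" else c
        print(n,z,len(c),c.min(0),c.max(0),circ(cast(n,h.astype(float),z)))
# green casing
img=cv2.imread("pics/top0.png");h=cv2.cvtColor(img,cv2.COLOR_BGR2HSV)
m=cv2.inRange(h,(70,80,40),(95,255,200));m[:150]=0;m[:,:330]=0;m[290:]=0;m[:,450:]=0
c=max(cv2.findContours(m,0,1)[0],key=cv2.contourArea)
r=cv2.minAreaRect(c);b=cast("top",cv2.boxPoints(r),.085);print(r,b.round(4),b.mean(0))
k=[cv2.resize(img[190:310,250:450],None,fx=4,fy=4,interpolation=2)]
cv2.imwrite("pics/crop.png",k[0])
E
```

```text
top 0.01 129 [272 251] [316 296] (array([0.43629792, 0.14409247]), np.float64(0.07684109370558438))
top 0.12 63 [377 226] [399 248] (array([ 0.55197106, -0.15987825]), np.float64(0.03574650677957137))
scene 0.01 132 [303 235] [356 272] (array([0.43611759, 0.14614082]), np.float64(0.07747920063719174))
scene 0.12 99 [221 267] [248 300] (array([ 0.5591772 , -0.16184032]), np.float64(0.04256456211447425))
((388.0036315917969, 238.96084594726562), (85.89957427978516, 85.29685974121094), 5.26239538192749) [[ 0.4215 -0.0137  0.085 ]
 [ 0.7006 -0.0352  0.085 ]
 [ 0.6794 -0.3154  0.085 ]
 [ 0.4018 -0.2878  0.085 ]] [ 0.5508003  -0.16303328  0.085     ]
```

View pics/crop.png

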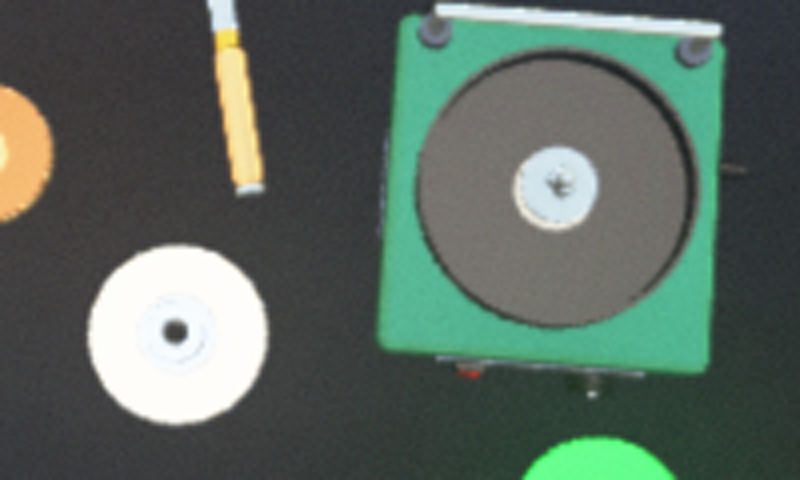

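The plate is at about (0.436, 0.145) and the spindle at about (0.552, -0.161), and the radii match the given sizes. Now I'll work out the move above the spindle to look at its flats.

```bash
cat >> h.py <<'E'
def delta(target,yaw=0.):
    """tool-axis shift/turn fractions to world TCP target, tool pointing down, plus world-z turn so tool x is at yaw (None: keep)"""
    s=read_state();M=R.from_quat(s["eef_rot"])
    y0=np.arctan2(*M.as_matrix()[1::-1,0])
    y=y0 if yaw is None else yaw
    T=R.from_matrix(np.array([[np.cos(y),np.sin(y),0],[np.sin(y),-np.cos(y),0],[0,0,-1]]))
    t=M.inv().apply(np.array(target)-s["position"])/.25
    a=(M.inv()*T).as_rotvec()/np.pi
    print("t",t.round(4),"a",a.round(4),"yaw0",round(y0,4),"pos",s["position"].round(4),"q",s["joint_pos"].round(2),"F",s["wrist_force"].round(1),"time",s["time_s"])
E
python3 -c "
from h import *
delta([.552,-.160,.235],None)"
```

```text
t [ 1.7847 -0.8495 -0.0163] a [-0.0005 -0.      0.    ] yaw0 0.3998 pos [ 0.2237 -0.5293  0.2306] q [-1.19  0.32  1.57  0.    1.26 -0.02] F [-0.3  1.4 -0.4] time 0.1
```

Request:
move_arm([
  {"tz":-0.15},
  {"tz":-0.3},
  {"tx":0.1,"ty":-0.05,"tz":-0.4},
  {"tx":0.25,"ty":-0.12,"tz":-0.4},
  {"tx":0.4,"ty":-0.19,"tz":-0.4},
  {"tx":0.55,"ty":-0.26,"tz":-0.4},
  {"tx":0.7,"ty":-0.33,"tz":-0.4},
  {"tx":0.85,"ty":-0.4,"tz":-0.4},
], hand=-1)

```text
$.steps[0]: bad value
```

Request:
move_arm([
  {"tx":0.15,"ty":-0.07,"tz":0.05},
  {"tx":0.3,"ty":-0.15,"tz":0.1},
  {"tx":0.45,"ty":-0.22,"tz":0.17},
  {"tx":0.6,"ty":-0.29,"tz":0.25},
  {"tx":0.75,"ty":-0.36,"tz":0.32},
  {"tx":0.93,"ty":-0.45,"tz":0.38},
  {"tx":0.93,"ty":-0.45,"tz":0.38},
  {"tx":0.93,"ty":-0.45,"tz":0.38},
])

```text
$.steps[0]: bad value
```

```bash
python3 -c "
from h import *
delta([.552,-.160,.235],None)
s=read_state();im=read_camera('wrist');cv2.imwrite('pics/w1.png',im)
import pickle;pickle.dump(s,open('w1.pkl','wb'))
for z in(.12,.14,.171):print(z,proj('wrist',[.552,-.161,z],s))
"
```

```text
t [ 1.7847 -0.8495 -0.0163] a [-0.0005 -0.      0.    ] yaw0 0.3998 pos [ 0.2237 -0.5293  0.2306] q [-1.19  0.32  1.57  0.    1.26 -0.02] F [-0.3  1.4 -0.4] time 0.1
0.12 [[-262.56369805 -941.06094011]]
0.14 [[ -362.99018323 -1124.41867999]]
0.171 [[ -611.12925213 -1577.46867735]]
```

View pics/w1.png

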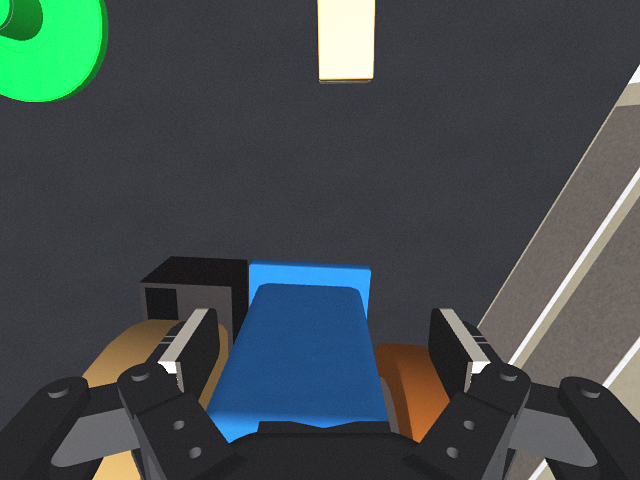

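The moves were refused because each row needs all six numbers. The wrist picture, taken at the start pose, shows the grinder (blue, centred near (310,350)) right under the gripper, so I'll lift before travelling.

Request:
move_arm([
  {"tx":0,"ty":0,"tz":-0.15,"ax":0,"ay":0,"az":0},
  {"tx":0,"ty":0,"tz":-0.3,"ax":0,"ay":0,"az":0},
  {"tx":0.1,"ty":-0.05,"tz":-0.4,"ax":0,"ay":0,"az":0},
  {"tx":0.25,"ty":-0.12,"tz":-0.4,"ax":0,"ay":0,"az":0},
  {"tx":0.4,"ty":-0.19,"tz":-0.4,"ax":0,"ay":0,"az":0},
  {"tx":0.55,"ty":-0.26,"tz":-0.4,"ax":0,"ay":0,"az":0},
  {"tx":0.7,"ty":-0.33,"tz":-0.4,"ax":0,"ay":0,"az":0},
  {"tx":0.85,"ty":-0.4,"tz":-0.4,"ax":0,"ay":0,"az":0},
], hand=-1)

```text
time_s: 0.82
position: [0.3814, -0.3531, 0.3312]
eef_rot: [0.98, 0.198, -0.0, -0.0]
wrist_force: [1.6, -0.2, -0.3]
finger_gap: 0.994
finger_force: 0.0
```

Request:
move_arm([
  {"tx":0.15,"ty":-0.07,"tz":0.05,"ax":0,"ay":0,"az":0},
  {"tx":0.3,"ty":-0.15,"tz":0.1,"ax":0,"ay":0,"az":0},
  {"tx":0.45,"ty":-0.22,"tz":0.17,"ax":0,"ay":0,"az":0},
  {"tx":0.6,"ty":-0.29,"tz":0.25,"ax":0,"ay":0,"az":0},
  {"tx":0.75,"ty":-0.36,"tz":0.32,"ax":0,"ay":0,"az":0},
  {"tx":0.93,"ty":-0.45,"tz":0.38,"ax":0,"ay":0,"az":0},
  {"tx":0.93,"ty":-0.45,"tz":0.38,"ax":0,"ay":0,"az":0},
  {"tx":0.93,"ty":-0.45,"tz":0.38,"ax":0,"ay":0,"az":0},
])

```text
time_s: 1.48
position: [0.5526, -0.1566, 0.2334]
eef_rot: [0.98, 0.201, -0.001, -0.002]
wrist_force: [-0.3, -0.1, -0.6]
finger_gap: 1.001
finger_force: 0.0
```

```bash
python3 -c "
from h import *
delta([.552,-.160,.235],None)
s=read_state();im=read_camera('wrist');cv2.imwrite('pics/w2.png',im)
import pickle;pickle.dump(s,open('w2.pkl','wb'))
for z in(.12,.14,.171):print(z,proj('wrist',[.552,-.161,z],s))
c=proj('wrist',[.552,-.161,.14],s)[0].astype(int)
cr=im[max(c[1]-75,0):c[1]+75,c[0]-100:c[0]+100];print(c)
cv2.imwrite('pics/w2c.png',cv2.resize(cr,None,fx=4,fy=4,interpolation=2))
"
```

```text
t [-0.0076  0.0114 -0.0065] a [-0.0013  0.0006 -0.    ] yaw0 0.4046 pos [ 0.5526 -0.1566  0.2334] q [-0.3   0.32  1.56  0.    1.27  0.87] F [-0.3 -0.1 -0.6] time 1.4833
0.12 [[328.55844658 242.38527653]]
0.14 [[328.82552685 251.08305293]]
0.171 [[329.33180165 267.57047417]]
[328 251]
```

View pics/w2c.png

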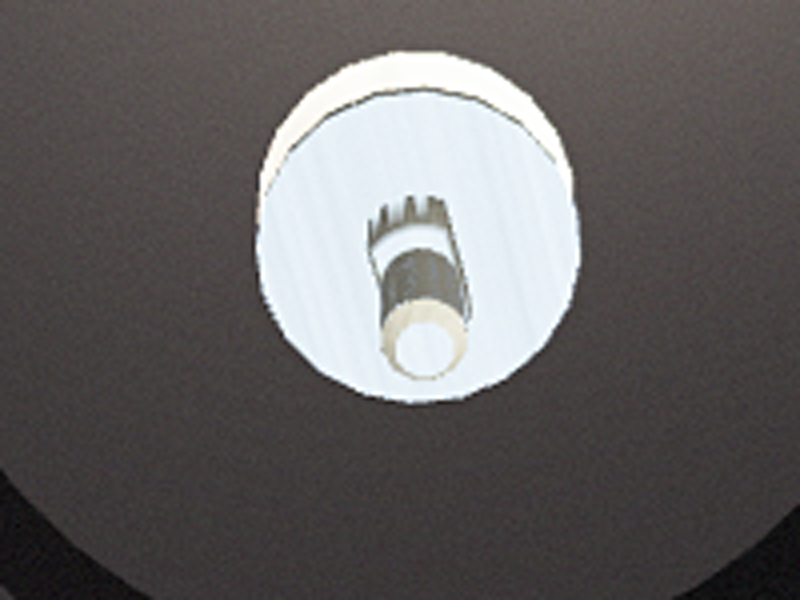

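The crop shows the flange disc centred near (418,245) and the coned tip near (425,348). The shoulder's two straight sides run from about (370,240) to (383,290) and from (452,225) to (470,318). A tighter crop should give those edges.

```bash
python3 -c "
from h import *
import pickle;s=pickle.load(open('w2.pkl','rb'))
im=cv2.imread('pics/w2.png');cr=im[218:274,312:352]
cv2.imwrite('pics/w2d.png',cv2.resize(cr,None,fx=10,fy=10,interpolation=cv2.INTER_CUBIC))
c=blob(im,(332,236),48,140)
P=cast('wrist',c.astype(float),.12,s);print(c.min(0),c.max(0))
# lower half only: flange top edge
lo=c[c[:,1]>240]; print(circ(cast('wrist',lo.astype(float),.12,s)))
uv=np.array([[369,240],[383,290],[452,225],[470,318]])/4+[228,176]
Q=cast('wrist',uv,.14,s);print(Q.round(4));d=Q[[1,3]]-Q[[0,2]];print(np.arctan2(d[:,1],d[:,0]))
"
```

```text
[292 189] [372 276]
(array([ 0.55563864, -0.16222707]), np.float64(0.029384545338924206))
[[ 0.5596 -0.1514  0.14  ]
 [ 0.5523 -0.1571  0.14  ]
 [ 0.5675 -0.1632  0.14  ]
 [ 0.5536 -0.1728  0.14  ]]
[-2.47639061 -2.53823976]
```

View pics/w2d.png

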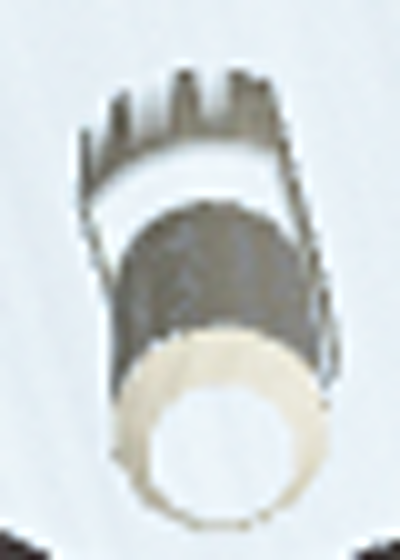

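The crop shows the shoulder's top face clearly. Its corners are at (85,200) and (280,150), and the flat edges run (85,200) to (112,290) and (280,150) to (325,350).

```bash
python3 -c "
from h import *
import pickle;s=pickle.load(open('w2.pkl','rb'))
im=cv2.imread('pics/w2.png')
uv=(np.array([[85,200],[112,290],[280,150],[325,350]])-5)/10+[312,218]+.05
Q=cast('wrist',uv,.14,s)[:,:2];print(Q.round(4));d=Q[[1,3]]-Q[[0,2]];print('edges',np.arctan2(d[:,1],d[:,0])%np.pi)
c=Q[2]-Q[0];print('chord',np.linalg.norm(c),(np.arctan2(c[1],c[0])+np.pi/2)%np.pi)
# tip: cone rim pixels bright ellipse
k=(np.array([[222,525],[113,430],[329,410],[160,515],[290,510],[325,450]])-5)/10+[312,218]
for z in(.166,.168,.171):print(z,circ(cast('wrist',k,z,s)))
k=(np.array([[222,520],[150,450],[295,450],[220,385],[165,400],[275,400],[170,500],[275,500]])-5)/10+[312,218]
print('top',circ(cast('wrist',k,.171,s)))
m=(cv2.cvtColor(im,6)>120).astype(np.uint8);w=0*m;cv2.circle(w,(332,236),60,1,-1);m&=w
# flange edge vs dark pan, all around: lower 60% arc, Canny subpixel-free
e=cv2.Canny(im,60,150);ys,xs=np.nonzero(e&(w*255));p=np.c_[xs,ys].astype(float)
P=cast('wrist',p,.12,s);r=np.linalg.norm(P[:,:2]-[.5556,-.1622],axis=1);g=abs(r-.03)<.0012
print(g.sum(),circ(P[g]),p[g].min(0),p[g].max(0))
print(pose('wrist',s)[1:])
delta([.436,.145,.18],None)
"
```

```text
[[ 0.5585 -0.1517]
 [ 0.5534 -0.1559]
 [ 0.5669 -0.1624]
 [ 0.5552 -0.171 ]]
edges [0.68254716 0.63110534]
chord 0.013613903014941779 0.6673665696422154
0.166 (array([ 0.55563182, -0.16235154]), np.float64(0.006660246852988869))
0.168 (array([ 0.5562867 , -0.16201512]), np.float64(0.006596426010241802))
0.171 (array([ 0.55726903, -0.16151048]), np.float64(0.006500694746074082))
top (array([ 0.55596603, -0.16212178]), np.float64(0.004443408645523148))
329 (array([ 0.55585952, -0.16217489]), np.float64(0.029863419605910692)) [292. 197.] [373. 276.]
(array([ 0.62397446, -0.12724289,  0.37471698]), array([[ 0.39412487, -0.87610818, -0.27766896],
       [-0.91904829, -0.37701085, -0.11494805],
       [-0.00397728,  0.30049507, -0.95377508]]))
t [ 0.0527 -1.2981  0.2208] a [-0.0007  0.0008 -0.    ] yaw0 0.4036 pos [ 0.5515 -0.1587  0.2345] q [-0.3   0.32  1.56  0.    1.27  0.87] F [-0.9 -0.4  0.3] time 1.5333
```

```bash
cat >> h.py <<'E'
def ring(z,r,c0,tol=.0015,n=3):
    """refine centre of a circle of radius r at height z from wrist Canny edges, over n pictures"""
    for _ in range(n):
        s=read_state();im=read_camera("wrist");e=cv2.Canny(im,60,150)
        ys,xs=np.nonzero(e);P=cast("wrist",np.c_[xs,ys].astype(float),z,s);c=np.array(c0,float)
        for t in(.006,.003,tol):
            g=abs(np.linalg.norm(P[:,:2]-c,axis=1)-r)<t
            for _ in range(3):
                c,rr=circ(P[g]);g=abs(np.linalg.norm(P[:,:2]-c,axis=1)-r)<t
        print(c.round(4),rr.round(4),g.sum(),s["position"].round(4))
    return s,im
E
python3 -c "
from h import *
ring(.12,.03,[.5558,-.1622])
"
```

```text
[ 0.5559 -0.1621] 0.0299 328 [ 0.5515 -0.1587  0.2345]
[ 0.5559 -0.1622] 0.0299 330 [ 0.551  -0.16    0.2355]
[ 0.5558 -0.1622] 0.0299 334 [ 0.5507 -0.1609  0.2362]
```

Request:
move_arm([
  {"tx":0,"ty":-0.08,"tz":0,"ax":0,"ay":0,"az":0},
  {"tx":0.01,"ty":-0.2,"tz":0,"ax":0,"ay":0,"az":0},
  {"tx":0.02,"ty":-0.35,"tz":0,"ax":0,"ay":0,"az":0},
  {"tx":0.02,"ty":-0.5,"tz":0,"ax":0,"ay":0,"az":0},
  {"tx":0.03,"ty":-0.65,"tz":0,"ax":0,"ay":0,"az":0},
  {"tx":0.04,"ty":-0.8,"tz":0,"ax":0,"ay":0,"az":0},
  {"tx":0.04,"ty":-0.9,"tz":0,"ax":0,"ay":0,"az":0},
  {"tx":0.05,"ty":-1.0,"tz":0,"ax":0,"ay":0,"az":0},
])

```text
time_s: 2.35
position: [0.464, 0.0745, 0.2373]
eef_rot: [0.98, 0.198, 0.001, 0.0]
wrist_force: [0.2, -0.7, 0.7]
finger_gap: 1.002
finger_force: 0.0
```

Request:
move_arm([
  {"tx":0,"ty":-0.1,"tz":0.05,"ax":0,"ay":0,"az":0},
  {"tx":0,"ty":-0.2,"tz":0.1,"ax":0,"ay":0,"az":0},
  {"tx":0,"ty":-0.27,"tz":0.15,"ax":0,"ay":0,"az":0},
  {"tx":0,"ty":-0.3,"tz":0.2,"ax":0,"ay":0,"az":0},
  {"tx":0,"ty":-0.3,"tz":0.22,"ax":0,"ay":0,"az":0},
  {"tx":0,"ty":-0.3,"tz":0.22,"ax":0,"ay":0,"az":0},
  {"tx":0,"ty":-0.3,"tz":0.22,"ax":0,"ay":0,"az":0},
  {"tx":0,"ty":-0.3,"tz":0.22,"ax":0,"ay":0,"az":0},
])

```text
time_s: 3.02
position: [0.437, 0.1427, 0.1823]
eef_rot: [0.98, 0.198, 0.001, 0.0]
wrist_force: [0.4, -0.9, -0.6]
finger_gap: 1.001
finger_force: 0.0
```

```bash
python3 -c "
from h import *
import pickle
s,im=ring(.01,.075,[.436,.145]);pickle.dump(s,open('w3.pkl','wb'));cv2.imwrite('pics/w3.png',im)
ring(.046,.024,[.436,.145],n=2)
delta([.436,.145,.06],None)
c=proj('wrist',[.436,.145,.046],s)[0].astype(int);x,y=c-[20,15];print(x,y)
cv2.imwrite('pics/w3c.png',cv2.resize(im[y-15:y+45,x-20:x+60],None,fx=10,fy=10,interpolation=cv2.INTER_CUBIC))
"
```

```text
[0.4371 0.1447] 0.0747 610 [0.437  0.1427 0.1823]
[0.437  0.1447] 0.0747 613 [0.4369 0.1428 0.1822]
[0.4371 0.1447] 0.0747 610 [0.4368 0.1429 0.1821]
[0.4371 0.1448] 0.024 260 [0.4367 0.143  0.182 ]
[0.4371 0.1448] 0.024 271 [0.4366 0.1431 0.1818]
t [ 0.0009 -0.0074  0.4868] a [ 0.0001 -0.0003 -0.    ] yaw0 0.3991 pos [0.4364 0.1432 0.1817] q [ 0.29  0.18  1.89 -0.    1.07  1.46] F [ 0.4  0.3 -0.3] time 3.2667
299 216
```

View pics/w3c.png

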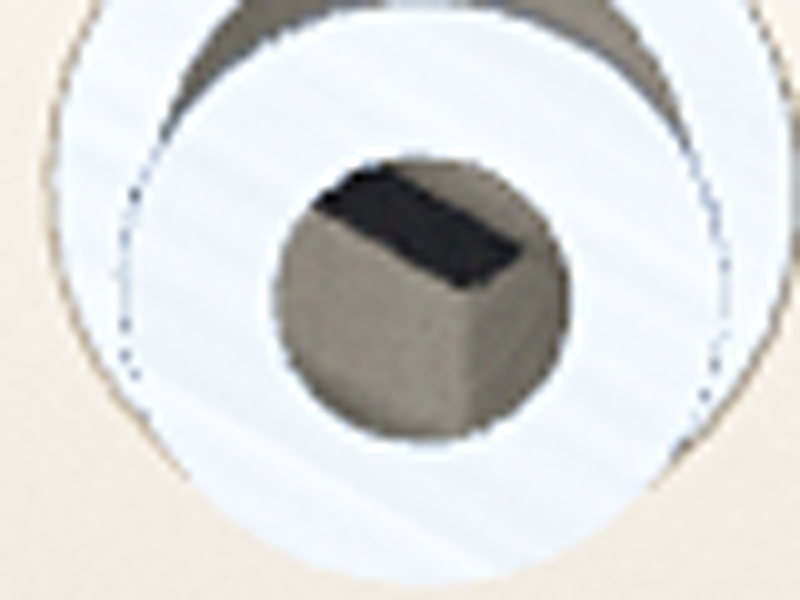

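The crop shows the hub and bore. Through the bore, the lower edge of one flat runs from (312,207) to (463,290), with a parallel edge from (385,165) to (520,245).

```bash
python3 -c "
from h import *
import pickle;s=pickle.load(open('w3.pkl','rb'))
uv=(np.array([[315,208],[460,288],[390,168],[515,242]])-5)/10+[279,201]
Q=cast('wrist',uv,0,s)[:,:2];print(Q.round(4));d=Q[[1,3]]-Q[[0,2]];a=np.arctan2(d[:,1],d[:,0])%np.pi;print('edges',a,(.655-a)%np.pi)
n=np.array([-np.sin(a[0]),np.cos(a[0])]);print((Q-[.4371,.1447])@n)
"
```

```text
[[0.4296 0.1527]
 [0.4278 0.1375]
 [0.4358 0.1478]
 [0.4338 0.1345]]
edges [1.45101274 1.42313449] [2.34557992 2.37345816]
[0.00835719 0.00835719 0.00165764 0.00203262]
```

The plate's flats lie at about 1.45 rad and the spindle's at about 0.655, so the plate must turn -0.795. I'll turn the gripper +0.795 before grasping. It will then finish at the same yaw at which I measured the spindle, which cancels any hand-eye bias.

Request:
move_arm([
  {"tx":0,"ty":0,"tz":0.05,"ax":0,"ay":0,"az":-0.035},
  {"tx":0,"ty":0,"tz":0.1,"ax":0,"ay":0,"az":-0.07},
  {"tx":0,"ty":0,"tz":0.14,"ax":0,"ay":0,"az":-0.105},
  {"tx":0,"ty":0,"tz":0.18,"ax":0,"ay":0,"az":-0.14},
  {"tx":0,"ty":0,"tz":0.22,"ax":0,"ay":0,"az":-0.18},
  {"tx":0,"ty":0,"tz":0.26,"ax":0,"ay":0,"az":-0.22},
  {"tx":0,"ty":0,"tz":0.3,"ax":0,"ay":0,"az":-0.253},
  {"tx":0,"ty":0,"tz":0.3,"ax":0,"ay":0,"az":-0.253},
])

```text
time_s: 3.93
position: [0.435, 0.1431, 0.1048]
eef_rot: [0.826, 0.563, -0.002, -0.0]
wrist_force: [0.3, -0.5, -0.3]
finger_gap: 1.001
finger_force: 0.0
```

```bash
python3 -c "
from h import *
ring(.01,.075,[.437,.1447],n=3)
delta([.4371,.1447,.014],1.195)"
```

```text
[0.4369 0.145 ] 0.0746 790 [0.435  0.1431 0.1048]
[0.4369 0.145 ] 0.0746 778 [0.4355 0.1433 0.1057]
[0.4369 0.145 ] 0.0746 782 [0.4361 0.1435 0.1064]
t [0.005  0.0004 0.3711] a [ 0.0002 -0.0001 -0.0009] yaw0 1.1921 pos [0.4365 0.1436 0.1068] q [ 0.29  0.26  2.   -0.    0.88  0.67] F [ 0.1 -0.6  1.1] time 4.0833
```

Request:
move_arm([
  {"tx":0.005,"ty":0,"tz":0.08,"ax":0,"ay":0,"az":0},
  {"tx":0.005,"ty":0,"tz":0.16,"ax":0,"ay":0,"az":0},
  {"tx":0.005,"ty":0,"tz":0.23,"ax":0,"ay":0,"az":0},
  {"tx":0.005,"ty":0,"tz":0.29,"ax":0,"ay":0,"az":0},
  {"tx":0.005,"ty":0,"tz":0.33,"ax":0,"ay":0,"az":0},
  {"tx":0.005,"ty":0,"tz":0.355,"ax":0,"ay":0,"az":0},
  {"tx":0.005,"ty":0,"tz":0.367,"ax":0,"ay":0,"az":0},
  {"tx":0.005,"ty":0,"tz":0.367,"ax":0,"ay":0,"az":0},
])

```text
time_s: 4.75
position: [0.4367, 0.1447, 0.0146]
eef_rot: [0.827, 0.562, 0.0, 0.0]
wrist_force: [0.8, 0.5, 1.1]
finger_gap: 1.0
finger_force: 0.0
```

Request:
move_arm([
  {"tx":0,"ty":0,"tz":0,"ax":0,"ay":0,"az":0},
  {"tx":0,"ty":0,"tz":0,"ax":0,"ay":0,"az":0},
  {"tx":0,"ty":0,"tz":0,"ax":0,"ay":0,"az":0},
  {"tx":0,"ty":0,"tz":0,"ax":0,"ay":0,"az":0},
  {"tx":0,"ty":0,"tz":0,"ax":0,"ay":0,"az":0},
  {"tx":0,"ty":0,"tz":0,"ax":0,"ay":0,"az":0},
  {"tx":0,"ty":0,"tz":0,"ax":0,"ay":0,"az":0},
  {"tx":0,"ty":0,"tz":0,"ax":0,"ay":0,"az":0},
], hand=1)

```text
time_s: 5.42
position: [0.4367, 0.1449, 0.0155]
eef_rot: [0.827, 0.562, 0.001, 0.0]
wrist_force: [-2.0, -0.2, 5.6]
finger_gap: 0.545
finger_force: 61.5
```

Request:
move_arm([
  {"tx":0,"ty":0,"tz":0,"ax":0,"ay":0,"az":0},
  {"tx":0,"ty":0,"tz":0,"ax":0,"ay":0,"az":0},
  {"tx":0,"ty":0,"tz":0,"ax":0,"ay":0,"az":0},
  {"tx":0,"ty":0,"tz":0,"ax":0,"ay":0,"az":0},
  {"tx":0,"ty":0,"tz":0,"ax":0,"ay":0,"az":0},
  {"tx":0,"ty":0,"tz":0,"ax":0,"ay":0,"az":0},
  {"tx":0,"ty":0,"tz":0,"ax":0,"ay":0,"az":0},
  {"tx":0,"ty":0,"tz":0,"ax":0,"ay":0,"az":0},
])

```text
time_s: 6.08
position: [0.4367, 0.1449, 0.0155]
eef_rot: [0.827, 0.562, 0.0, 0.0]
wrist_force: [-1.7, 0.1, 6.1]
finger_gap: 0.545
finger_force: 61.5
```

Gripped: opening about 46 mm, 61 N. I'll measure the plate in the hand, then lift.

```bash
python3 -c "
from h import *
s,im=ring(.01,.075,[.437,.145],n=2)
ring(.046,.024,[.437,.145],n=1)
"
```

```text
[0.4374 0.1446] 0.0745 932 [0.4367 0.1449 0.0155]
[0.4374 0.1446] 0.0745 926 [0.4367 0.1449 0.0155]
[0.4376 0.1451] 0.0239 514 [0.4367 0.1449 0.0155]
```

Request:
move_arm([
  {"tx":0,"ty":0,"tz":-0.06,"ax":0,"ay":0,"az":0},
  {"tx":0,"ty":0,"tz":-0.16,"ax":0,"ay":0,"az":0},
  {"tx":0,"ty":0,"tz":-0.28,"ax":0,"ay":0,"az":0},
  {"tx":0,"ty":0,"tz":-0.42,"ax":0,"ay":0,"az":0},
  {"tx":0,"ty":0,"tz":-0.56,"ax":0,"ay":0,"az":0},
  {"tx":0,"ty":0,"tz":-0.7,"ax":0,"ay":0,"az":0},
  {"tx":0,"ty":0,"tz":-0.8,"ax":0,"ay":0,"az":0},
  {"tx":0,"ty":0,"tz":-0.84,"ax":0,"ay":0,"az":0},
])

```text
time_s: 6.9
position: [0.4376, 0.145, 0.2279]
eef_rot: [0.827, 0.562, 0.003, 0.001]
wrist_force: [0.6, 1.1, -5.5]
finger_gap: 0.543
finger_force: 64.3
```

```bash
python3 -c "
from h import *
import time
s=read_state();print(s['position'],s['finger_force'],s['finger_gap'])
ring(.01+s['position'][2]-.0155,.075,[.437,.145],n=3)
delta([.556,-.162,.226],.4)
"
```

```text
[0.43756901 0.14501477 0.22788028] 64.33842029432981 0.5427141944111684
[0.4386 0.1443] 0.0745 1168 [0.4376 0.145  0.2279]
[0.4388 0.1443] 0.0745 1180 [0.4377 0.1451 0.2278]
[0.4382 0.1436] 0.0746 1037 [0.4368 0.1448 0.2254]
t [-0.9632  0.8979 -0.0099] a [-2.000e-04  5.000e-04  2.529e-01] yaw0 1.1946 pos [0.4357 0.1444 0.2235] q [ 0.3   0.14  1.82 -0.    1.18  0.67] F [ 0.5  0.2 -7.5] time 7.05
```

Request:
move_arm([
  {"tx":-0.03,"ty":0.03,"tz":0,"ax":0,"ay":0,"az":0.02},
  {"tx":-0.09,"ty":0.08,"tz":0,"ax":0,"ay":0,"az":0.05},
  {"tx":-0.17,"ty":0.16,"tz":0,"ax":0,"ay":0,"az":0.085},
  {"tx":-0.26,"ty":0.24,"tz":0,"ax":0,"ay":0,"az":0.12},
  {"tx":-0.36,"ty":0.33,"tz":0,"ax":0,"ay":0,"az":0.155},
  {"tx":-0.46,"ty":0.42,"tz":0,"ax":0,"ay":0,"az":0.19},
  {"tx":-0.55,"ty":0.51,"tz":0,"ax":0,"ay":0,"az":0.225},
  {"tx":-0.64,"ty":0.6,"tz":0,"ax":0,"ay":0,"az":0.253},
])

```text
time_s: 7.72
position: [0.5158, -0.0606, 0.221]
eef_rot: [0.981, 0.196, -0.003, -0.001]
wrist_force: [1.6, 0.7, -5.7]
finger_gap: 0.541
finger_force: 64.2
```

```bash
python3 -c "
from h import *
delta([.5556,-.1611,.230],.4)"
```

```text
t [-0.0076  0.4322 -0.0374] a [-0.0011  0.0019 -0.0018] yaw0 0.3943 pos [ 0.5158 -0.0606  0.221 ] q [-0.14  0.24  1.7   0.    1.2   1.04] F [ 1.6  0.7 -5.7] time 7.7167
```

Request:
move_arm([
  {"tx":0,"ty":0.1,"tz":0,"ax":0,"ay":0,"az":0},
  {"tx":0,"ty":0.19,"tz":0,"ax":0,"ay":0,"az":0},
  {"tx":0,"ty":0.27,"tz":0,"ax":0,"ay":0,"az":0},
  {"tx":0,"ty":0.34,"tz":0,"ax":0,"ay":0,"az":0},
  {"tx":-0.01,"ty":0.38,"tz":0,"ax":0,"ay":0,"az":0},
  {"tx":-0.01,"ty":0.4,"tz":0,"ax":0,"ay":0,"az":0},
  {"tx":-0.01,"ty":0.4,"tz":0,"ax":0,"ay":0,"az":0},
  {"tx":-0.01,"ty":0.4,"tz":0,"ax":0,"ay":0,"az":0},
])

```text
time_s: 8.38
position: [0.5533, -0.1515, 0.224]
eef_rot: [0.98, 0.199, -0.001, -0.001]
wrist_force: [0.3, -0.3, -5.4]
finger_gap: 0.547
finger_force: 64.1
```

```bash
python3 -c "
from h import *
for _ in range(4): read_camera('wrist')
delta([.5556,-.1611,.215],.4)
s=read_state();z=s['position'][2]
ring(z-.0055,.075,s['position'][:2],n=2)
"
```

```text
t [-0.0078  0.0388  0.0392] a [-0.     -0.0001  0.0003] yaw0 0.4009 pos [ 0.5536 -0.1514  0.2248] q [-0.29  0.32  1.58  0.    1.24  0.88] F [-0.1 -0.  -5.4] time 8.5833
[ 0.5543 -0.1517] 0.0745 1037 [ 0.5536 -0.1514  0.2248]
[ 0.5544 -0.1518] 0.0745 1032 [ 0.5537 -0.1515  0.2249]
```

Request:
move_arm([
  {"tx":-0.005,"ty":0.02,"tz":0,"ax":0,"ay":0,"az":0},
  {"tx":-0.009,"ty":0.039,"tz":0.02,"ax":0,"ay":0,"az":0},
  {"tx":-0.009,"ty":0.039,"tz":0.06,"ax":0,"ay":0,"az":0},
  {"tx":-0.009,"ty":0.039,"tz":0.1,"ax":0,"ay":0,"az":0},
  {"tx":-0.009,"ty":0.039,"tz":0.13,"ax":0,"ay":0,"az":0},
  {"tx":-0.009,"ty":0.039,"tz":0.145,"ax":0,"ay":0,"az":0},
  {"tx":-0.009,"ty":0.039,"tz":0.145,"ax":0,"ay":0,"az":0},
  {"tx":-0.009,"ty":0.039,"tz":0.145,"ax":0,"ay":0,"az":0},
])

```text
time_s: 9.35
position: [0.5555, -0.1621, 0.1879]
eef_rot: [0.98, 0.199, -0.0, -0.0]
wrist_force: [0.3, 0.4, -5.6]
finger_gap: 0.537
finger_force: 64.1
```

```bash
python3 -c "
from h import *
delta([.5554,-.1615,.1585],.4)
s=read_state();z=s['position'][2]
s,im=ring(z-.0055,.075,s['position'][:2],n=3)
ring(z-.0155+.046,.024,s['position'][:2],n=1)
delta([.5554,-.1615,.1585],.4)
cv2.imwrite('pics/w4.png',im)
"
```

```text
t [ 0.0006 -0.0023  0.1177] a [-0.0001  0.0002 -0.    ] yaw0 0.3999 pos [ 0.5555 -0.1621  0.1879] q [-0.3   0.36  1.62  0.    1.16  0.87] F [ 0.3  0.4 -5.6] time 9.35
[ 0.5558 -0.1624] 0.0746 1171 [ 0.5555 -0.1621  0.1879]
[ 0.5558 -0.1626] 0.0747 1352 [ 0.5558 -0.1622  0.1884]
[ 0.5559 -0.1628] 0.0747 1398 [ 0.5559 -0.1622  0.1887]
[ 0.5568 -0.1626] 0.0241 550 [ 0.556  -0.1622  0.1889]
t [-0.0008 -0.0036  0.1216] a [ 0.0003 -0.0003 -0.    ] yaw0 0.3999 pos [ 0.5559 -0.1622  0.1889] q [-0.3   0.35  1.62 -0.    1.16  0.87] F [ 0.5 -1.1 -6.2] time 9.55
```

Request:
move_arm([
  {"tx":-0.001,"ty":-0.002,"tz":0.02,"ax":0,"ay":0,"az":0},
  {"tx":-0.001,"ty":-0.002,"tz":0.04,"ax":0,"ay":0,"az":0},
  {"tx":-0.001,"ty":-0.002,"tz":0.06,"ax":0,"ay":0,"az":0},
  {"tx":-0.001,"ty":-0.002,"tz":0.075,"ax":0,"ay":0,"az":0},
  {"tx":-0.001,"ty":-0.002,"tz":0.09,"ax":0,"ay":0,"az":0},
  {"tx":-0.001,"ty":-0.002,"tz":0.1,"ax":0,"ay":0,"az":0},
  {"tx":-0.001,"ty":-0.002,"tz":0.11,"ax":0,"ay":0,"az":0},
  {"tx":-0.001,"ty":-0.002,"tz":0.11,"ax":0,"ay":0,"az":0},
])

```text
time_s: 10.22
position: [0.5549, -0.1618, 0.1602]
eef_rot: [0.98, 0.199, -0.0, -0.0]
wrist_force: [-0.4, -0.8, -6.2]
finger_gap: 0.544
finger_force: 64.2
```

```bash
python3 -c "
from h import *
for _ in range(3): read_camera('wrist')
delta([.5556,-.1617,.1555],.4)
print(read_state()['ft_torque'])"
```

```text
t [ 0.0014 -0.0002  0.0219] a [ 0.0001 -0.0001 -0.0001] yaw0 0.3998 pos [ 0.5553 -0.1619  0.161 ] q [-0.3   0.38  1.66 -0.    1.1   0.87] F [ 0.7 -0.1 -6.1] time 10.3667
[0.03599394 0.00126941 0.03368013]
```

The plate is over the thread with no side force. Next I'll feel for the shoulder.

Request:
move_arm([
  {"tx":0.001,"ty":0,"tz":0.008,"ax":0,"ay":0,"az":0},
  {"tx":0.001,"ty":0,"tz":0.014,"ax":0,"ay":0,"az":0},
  {"tx":0.001,"ty":0,"tz":0.02,"ax":0,"ay":0,"az":0},
  {"tx":0.001,"ty":0,"tz":0.025,"ax":0,"ay":0,"az":0},
  {"tx":0.001,"ty":0,"tz":0.03,"ax":0,"ay":0,"az":0},
  {"tx":0.001,"ty":0,"tz":0.034,"ax":0,"ay":0,"az":0},
  {"tx":0.001,"ty":0,"tz":0.038,"ax":0,"ay":0,"az":0},
  {"tx":0.001,"ty":0,"tz":0.038,"ax":0,"ay":0,"az":0},
])

```text
time_s: 11.03
position: [0.5552, -0.1617, 0.1511]
eef_rot: [0.98, 0.199, -0.0, -0.0]
wrist_force: [0.3, -0.6, -6.3]
finger_gap: 0.542
finger_force: 64.1
```

```bash
python3 -c "
from h import *
for _ in range(3): read_camera('wrist')
delta([.5556,-.1617,.1355],.4)
print(read_state()['ft_torque'])"
```

```text
t [0.0007 0.0001 0.0634] a [ 0.0001 -0.     -0.0001] yaw0 0.3998 pos [ 0.5554 -0.1617  0.1514] q [-0.3   0.39  1.68 -0.    1.08  0.87] F [-0.1  0.9 -5.5] time 11.1833
[-0.01177774  0.00245207  0.00955642]
```

Request:
move_arm([
  {"tx":0,"ty":0,"tz":0.008,"ax":0,"ay":0,"az":0},
  {"tx":0,"ty":0,"tz":0.016,"ax":0,"ay":0,"az":0},
  {"tx":0,"ty":0,"tz":0.024,"ax":0,"ay":0,"az":0},
  {"tx":0,"ty":0,"tz":0.032,"ax":0,"ay":0,"az":0},
  {"tx":0,"ty":0,"tz":0.04,"ax":0,"ay":0,"az":0},
  {"tx":0,"ty":0,"tz":0.048,"ax":0,"ay":0,"az":0},
  {"tx":0,"ty":0,"tz":0.053,"ax":0,"ay":0,"az":0},
  {"tx":0,"ty":0,"tz":0.053,"ax":0,"ay":0,"az":0},
])

```text
time_s: 11.85
position: [0.5551, -0.1617, 0.1376]
eef_rot: [0.98, 0.199, -0.0, -0.0]
wrist_force: [-0.0, 0.3, -5.5]
finger_gap: 0.543
finger_force: 64.1
```

```bash
python3 -c "
from h import *
for _ in range(3): read_camera('wrist')
delta([.5556,-.1617,.1355],.4)
print(read_state()['ft_torque'])"
```

```text
t [0.0006 0.0001 0.0106] a [ 0.0001 -0.     -0.    ] yaw0 0.3999 pos [ 0.5555 -0.1617  0.1382] q [-0.3   0.4   1.69 -0.    1.05  0.87] F [-0.9  1.4 -5. ] time 12.0
[ 0.02173857 -0.00524541  0.02395556]
```

The plate passed the shoulder, so the flats have engaged. The last millimetres go down gently until the flange carries the weight.

Request:
move_arm([
  {"tx":0,"ty":0,"tz":0.003,"ax":0,"ay":0,"az":0},
  {"tx":0,"ty":0,"tz":0.005,"ax":0,"ay":0,"az":0},
  {"tx":0,"ty":0,"tz":0.007,"ax":0,"ay":0,"az":0},
  {"tx":0,"ty":0,"tz":0.009,"ax":0,"ay":0,"az":0},
  {"tx":0,"ty":0,"tz":0.01,"ax":0,"ay":0,"az":0},
  {"tx":0,"ty":0,"tz":0.011,"ax":0,"ay":0,"az":0},
  {"tx":0,"ty":0,"tz":0.011,"ax":0,"ay":0,"az":0},
  {"tx":0,"ty":0,"tz":0.011,"ax":0,"ay":0,"az":0},
])

```text
time_s: 12.67
position: [0.5553, -0.1617, 0.1356]
eef_rot: [0.98, 0.199, 0.0, 0.0]
wrist_force: [-0.9, -0.1, -3.1]
finger_gap: 0.539
finger_force: 64.3
```

```bash
python3 -c "
from h import *
for _ in range(3): read_camera('wrist')
delta([.5556,-.1617,.1355],.4)
print(read_state()['ft_torque'])"
```

```text
t [0.0011 0.0003 0.0003] a [ 0.     -0.     -0.0001] yaw0 0.3998 pos [ 0.5553 -0.1617  0.1356] q [-0.3   0.4   1.7  -0.    1.04  0.87] F [-0.7 -0.6 -2.5] time 12.8167
[0.11112636 0.16537437 0.01304364]
```

Contact came at the expected height. I'll press about 0.5 mm more, open, and retreat straight up.

Request:
move_arm([
  {"tx":0,"ty":0,"tz":0.001,"ax":0,"ay":0,"az":0},
  {"tx":0,"ty":0,"tz":0.002,"ax":0,"ay":0,"az":0},
  {"tx":0,"ty":0,"tz":0.003,"ax":0,"ay":0,"az":0},
  {"tx":0,"ty":0,"tz":0.003,"ax":0,"ay":0,"az":0},
  {"tx":0,"ty":0,"tz":0.003,"ax":0,"ay":0,"az":0},
  {"tx":0,"ty":0,"tz":0.003,"ax":0,"ay":0,"az":0},
  {"tx":0,"ty":0,"tz":0.003,"ax":0,"ay":0,"az":0},
  {"tx":0,"ty":0,"tz":0.003,"ax":0,"ay":0,"az":0},
])

```text
time_s: 13.48
position: [0.5554, -0.1617, 0.1355]
eef_rot: [0.98, 0.199, 0.0, 0.0]
wrist_force: [-3.8, 0.5, 5.4]
finger_gap: 0.546
finger_force: 65.2
```

Request:
move_arm([
  {"tx":0,"ty":0,"tz":0,"ax":0,"ay":0,"az":0},
  {"tx":0,"ty":0,"tz":0,"ax":0,"ay":0,"az":0},
  {"tx":0,"ty":0,"tz":0,"ax":0,"ay":0,"az":0},
  {"tx":0,"ty":0,"tz":0,"ax":0,"ay":0,"az":0},
  {"tx":0,"ty":0,"tz":0,"ax":0,"ay":0,"az":0},
  {"tx":0,"ty":0,"tz":0,"ax":0,"ay":0,"az":0},
  {"tx":0,"ty":0,"tz":0,"ax":0,"ay":0,"az":0},
  {"tx":0,"ty":0,"tz":0,"ax":0,"ay":0,"az":0},
], hand=-1)

```text
time_s: 14.15
position: [0.5554, -0.1617, 0.1345]
eef_rot: [0.98, 0.199, 0.0, 0.0]
wrist_force: [-0.6, -0.3, -1.1]
finger_gap: 1.0
finger_force: 0.0
```

Request:
move_arm([
  {"tx":0,"ty":0,"tz":0,"ax":0,"ay":0,"az":0},
  {"tx":0,"ty":0,"tz":-0.03,"ax":0,"ay":0,"az":0},
  {"tx":0,"ty":0,"tz":-0.08,"ax":0,"ay":0,"az":0},
  {"tx":0,"ty":0,"tz":-0.15,"ax":0,"ay":0,"az":0},
  {"tx":0,"ty":0,"tz":-0.22,"ax":0,"ay":0,"az":0},
  {"tx":0,"ty":0,"tz":-0.3,"ax":0,"ay":0,"az":0},
  {"tx":0,"ty":0,"tz":-0.38,"ax":0,"ay":0,"az":0},
  {"tx":0,"ty":0,"tz":-0.44,"ax":0,"ay":0,"az":0},
])

```text
time_s: 14.82
position: [0.5558, -0.1618, 0.2471]
eef_rot: [0.98, 0.199, 0.001, 0.001]
wrist_force: [0.2, 0.5, 0.2]
finger_gap: 0.998
finger_force: 0.0
```

```bash
python3 -c "
from h import *
for _ in range(6): read_camera('wrist')
for z in(.128,.130,.132): print(z);s,im=ring(z,.075,[.5556,-.162],n=1)
print('hub');ring(.166,.024,[.5556,-.162],n=1)
a=im[:, :];b=read_camera('scene')[200:380,130:330]
c=np.hstack([cv2.resize(a,(440,330)),cv2.resize(b,(360,330))]);cv2.imwrite('pics/w5.png',c)
print(read_state()['wrist_force'],read_state()['finger_gap'])
"
```

```text
0.128
[ 0.5555 -0.1624] 0.075 915 [ 0.5546 -0.1615  0.2433]
0.13
[ 0.5564 -0.1619] 0.0747 732 [ 0.5547 -0.1615  0.2432]
0.132
[ 0.5569 -0.1617] 0.0741 720 [ 0.5548 -0.1615  0.2432]
hub
[ 0.5564 -0.162 ] 0.024 325 [ 0.5549 -0.1616  0.2434]
[-0.15269986 -0.95380135 -0.10891099] 1.000044145212472
```

View pics/w5.png

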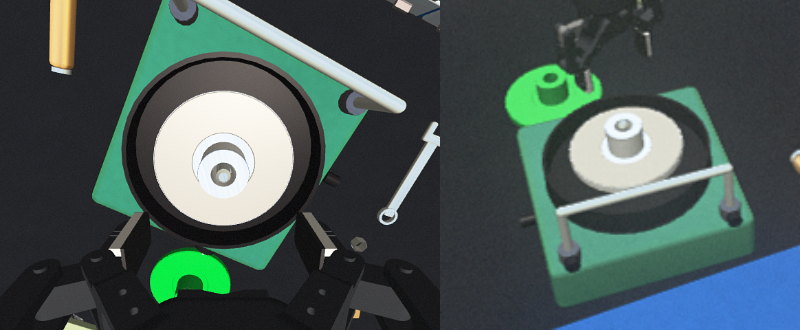

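The plate sits flat and centred in the pan, with the threaded tip visible in its hub near (222,174) in the left half. The radius fits best at a face height of about 0.13, which means it is fully home. The gripper is open and clear, so I'm handing in.

```bash
python3 -c "
from station import *
print(close_job())"
```

```text
the job is handed in; nothing more can be done
None
```

The lapping plate is on the spindle hub up, flats engaged and resting on the flange; the gripper has let go and is clear, nothing else was moved, and the job is handed in (about 15 s of the 54 s used).

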